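# Seat the spring anchors and hold the sprung lid just below balance

## Task

Get the punch chest's sprung lid ready for me to trim its spring: first, with the lid shut, press both spring anchor pins at the chest's sides fully home. Then take the lid by its bar handle, raise it a few degrees past its balance point without letting it swing up to its stop, bring it back and hold it still just below the balance point. Finish while still holding it there in the gripper, and leave the other things on the bench where they stand.

Things in the scene. Friction and masses are not known exactly. Their poses are not given: they have to be found in the camera images.
- chest: wooden chest fixed to the bench, 160 mm deep (its x), 220 wide (y), 112 tall, with a flat aluminium lid (top at 120 mm). Origin: centre of its underside, on the bench; x points from the front (handle, towards the robot) to the back (hinge), y left, z up. On each flank stands a dark steel anchor block, 50 x 70 mm, 85 tall, with one anchor pin.
- hinge (a point): middle of the lid's hinge line, at the chest's back rim: 80 mm behind the chest's origin (+x) and 113 mm above the bench; the hinge line runs along the chest's y. Does not move with the lid.
- bar (a point): centre of the lid's handle: steel bar, 12 mm thick, 110 long, parallel to the hinge line, carried by 10 mm arms at its ends, 37 mm in front of the lid's edge, free space behind and below it. Moves with the lid: 205 mm in front of and 4 mm above the hinge line in the lid's own frame (shut: 117 mm above the bench, 125 mm in front of the chest's origin).
- lid (a joint): lid angle, rad: 0 shut (level), grows as the bar goes up and back; stop at 1.25. Lid 0.9 kg on a pre-wound hinge spring of near constant torque. Balance point 0.87 (50 degrees): below it the lid falls shut, above it the spring lifts it to the stop; no friction holds it. Lifting takes 1.5 N at the bar when shut, none at balance. Just below = 3 to 10 degrees under balance (0.70 to 0.82).
- pin_left_top (a point): centre of the top face of the left (+y of the chest) anchor pin: upright steel pin, round flat head 28 mm across and 7 thick, 152 mm to the left of the chest's origin and 20 mm in front of it. Fully home, the head lies on its block, top 92 mm above the bench; at the start it stands 6 to 10 mm higher.
- pin_right_top (a point): the same for the right (-y of the chest) anchor pin, 152 mm to the right of the chest's origin.
- pin_left (a joint): how far the left anchor pin is pressed down, m: 0.010 fully home, 0 to 0.004 at the start. Stiff: it takes about 7 N to move, does not spring back, and ends on a hard stop.
- pin_right (a joint): the same for the right anchor pin.
- dye_bottle: bystander: dye bottle, amber, 52 mm across, 105 mm tall, standing to one side of the chest; origin: centre of its underside
- glue_jar: bystander: white jar, 60 mm across, 75 mm tall, standing to the other side of the chest; origin: centre of its underside
- spool_a: bystander: grey thread spool, 48 mm across, 50 mm tall, standing by a front corner of the chest; origin: centre of its underside
- spool_b: bystander: brown thread spool, 48 mm across, 50 mm tall, standing by the other front corner; origin: centre of its underside
- maul: bystander: turned wooden maul standing on its head, 68 mm across, 168 mm tall, on the right of the bench; origin: centre of its underside
- awl: bystander: awl with a wooden handle, about 150 mm long, lying on the left of the bench
- brush_cup: bystander: white cup, 68 mm across, 80 mm tall, on the right of the bench; origin: centre of its underside

How it is judged:
By the outcome, as a careful person would: the job done as asked, in the order asked, and still so for the second after the job is handed in, while the arm keeps its last pose, push and grip.
It also fails if it takes over 64 s, if anything falls off the work surface, if the arm or the gripper's body presses on something with over 40 N, if the wrist force passes 120 N, or if a joint passes its speed limit or range.

## Robot

A 6-joint arm with a two-finger parallel gripper is mounted at the origin on the work surface. World frame = base frame: x ahead of the robot, y to its left, z up, the work surface at z = 0. Lengths are in m, angles in degrees, forces in N, time in s.
With the tool pointing down it reaches from about 0.3 to 0.75 m from the base axis. Payload 8.5 kg.
Tool frame: the origin (TCP) lies at the very end of the fingers, on their centre line; the grasp point (between the pads) lies 19 mm behind it; z points along the fingers, y is the line along which they close (so a half turn about z gives the same grasp; the last joint's range is limited). The gripper opens to 85 mm and grips with 20 to 120 N. Pads are 22 mm wide; open, the fingers measure 114 mm over their backs; the gripper's body (76 mm by 85 mm) begins 54 mm behind the grasp point. The pads swing forward as they close: fully open they stand 13 mm farther back than shut.
Start: joints at [-80.346, 21.807, 74.336, -0, 83.858, -12.336], TCP at [0.206, -0.51, 0.231] pointing down, gripper open.
Joint ranges: [-178.18, 178.18], [-50.72, 133.34], [12.68, 142.11], [-81.47, 261.47], [9.98, 163.14], [-165.26, 165.26]. Speed limits (degrees/s): [136.94, 136.94, 180, 180, 180, 180].

## Interface

Orientations are given as a 3x3 rotation matrix whose columns are the frame's x, y, z axes.
In Python, from rig import * gives the robot as it stands. The module is installed in compiled form; this text tells all that it offers.
- The arm moves only by the shell command python3 -m pendant 'ROWS' [OPENING] [FORCE]. ROWS is JSON, a list of rows, each a list of 2 entries, a list of its own where there are three numbers: the shift along the tool's x, y, z as a fraction of full scale, then the turn, a rotation vector about the tool's x, y, z as a fraction of full scale. A call has 1 to 8 rows; each row shifts and turns the commanded pose from where the row before left it, along the tool's axes as they then stand; what a row does not reach is not made up. Full scale, the value 1, is 40 mm for a shift and 5 degrees for a turn. A row lasts 1/8 s, in which the tool goes at most 62.5 mm and 10.7 degrees, less where a joint would pass 70% of its speed; a pose out of reach is approached as far as the arm can. A call with a number of a shift or a turn outside -1 to 1 is refused whole. A call with a gripper value outside its range is refused whole. OPENING is the opening, from 0 (shut) to 1 (fully open), set as the call begins (- or left out, the last holds). The fingers move at their own pace and stop on an object; FORCE is the grip in N (left out, the last holds). Time passes only in rows, so rows that do not move let the fingers close. It gives the time, the measured TCP pose, the force, the opening and the grip force at its end, in the units of the state.
- observe(): the state, without advancing time (a new reading comes with each control period).
- get_image(name): name is "side" or "top" or "wrist"; returns a dict with "img" (384x512x3 uint8, blue, green, red), "range_z" (384x512 float32, m along the optical axis (not along the pixel's ray), 0 where there is no reading), "camera_matrix" (3x3 intrinsics, pixels), "eye" and "rotation" of the camera in the world. Camera axes: x right, y down, z forward; pixel columns grow to the right and rows downward; lengths in m; the calibration is good to about 2 mm. A picture is of the moment at which its call begins.
- close_job(): hands the job in; it is judged then, once.
Trained networks look in the newest picture that a camera, given by its name, has taken for a name from the list of things; names that differ only in an ending like _2 or _b are one class to them, and where a whole thing is asked for, a point or a joint stands for the part that bears it (a point fixed in the world has none). Each returns a list of dicts, best first, with "conf" (0 to 1); they miss things now and then, are a little off and sometimes report something else, mostly with a low value. They report only what shows in the picture. A call takes as long as a camera call.
- regions_of(camera, query): "mask" (384x512 bool, what is visible of it).
- landmark_of(camera, query): "point" ([x, y, z] in m, in world coordinates, good to about 4 mm: a listed point, or the origin of a listed thing).
The state is a dict: "time_s": time; "q": joint angles; "qvel": joint speeds; "joint_efforts": joint torques, N m; "position": TCP position; "tool_rot": TCP orientation; "ft_force": force on the tool from outside, world axes, zero at the start; "wrist_torque": the same for the moment, N m; "grip_width": finger opening in m; "gripper_force": force on a finger pad.
Only numpy, scipy, OpenCV 4.12 (cv2) and the standard library are available. Lean on these libraries where they do the work, as an engineer would, in place of code of your own. Each camera call takes 0.05 s, during which the arm holds its last target. There are 200 camera calls.

## Working session

There is one attempt and no reset: what is moved stays moved. The work goes in short steps, Python scripts to look and compute and a shell command to move; the robot and the scene stay as the last step left them, time stands still between calls to the robot, and variables do not carry over. Pictures are saved under pics/ and viewed, at most 10 in all, crops included, and the job is handed in when it is done.

```bash
mkdir -p pics; cat > h.py <<'E'
from rig import *
import numpy as np, cv2
np.set_printoptions(precision=4,suppress=True)
E
python3 - <<'E'
from h import *
s=observe();print(s['time_s'],s['position'],s['tool_rot'],s['ft_force'],s['grip_width'])
ims=[]
for c in ['top','side']:
    g=get_image(c);ims.append(g['img']);print(c,g['eye'],g['rotation'])
    for n in ['chest','hinge','bar','pin_left_top','pin_right_top','dye_bottle','glue_jar','spool_a','spool_b','maul','brush_cup','awl']:
        print(n,[(np.round(d['conf'],2),np.round(d['point'],4)) for d in landmark_of(c,n)[:3]])
cv2.imwrite('pics/a.png',cv2.resize(np.vstack(ims),(400*1,600)) if 0 else ims[0]);cv2.imwrite('pics/b.png',ims[1])
E
```

```text
0.0 [ 0.2059 -0.5097  0.2307] [[ 0.9272  0.3745 -0.0002]
 [ 0.3745 -0.9272  0.0015]
 [ 0.0003 -0.0015 -1.    ]] [-0.3047  0.4929  0.099 ] 0.0857464071984887
top [ 0.3493 -0.0162  1.6231] [[ 0.0173 -0.9892  0.1458]
 [-0.9998 -0.018  -0.0036]
 [ 0.0062 -0.1457 -0.9893]]
chest [(np.float64(0.57), array([ 0.5813,  0.0211, -0.0003])), (np.float64(0.41), array([ 0.5268, -0.4614, -0.0022]))]
hinge [(np.float64(0.93), array([0.6604, 0.0257, 0.1177]))]
bar [(np.float64(0.55), array([0.4609, 0.0149, 0.1199])), (np.float64(0.49), array([0.5526, 0.1696, 0.0962])), (np.float64(0.41), array([ 0.4368,  0.4447, -0.0012]))]
pin_left_top [(np.float64(0.59), array([0.5564, 0.1706, 0.0982])), (np.float64(0.34), array([ 0.5713, -0.1342,  0.1048]))]
pin_right_top [(np.float64(0.56), array([ 0.5728, -0.1385,  0.1031]))]
dye_bottle [(np.float64(0.6), array([ 0.5382,  0.2649, -0.003 ]))]
glue_jar [(np.float64(0.6), array([ 0.565 , -0.2372,  0.0013]))]
spool_a [(np.float64(0.69), array([ 0.4588, -0.1617, -0.0015])), (np.float64(0.56), array([ 0.4412,  0.1744, -0.0021]))]
spool_b [(np.float64(0.69), array([ 0.
[... 620 characters left out ...]
in_left_top []
pin_right_top [(np.float64(0.42), array([ 0.5672, -0.134 ,  0.0996]))]
dye_bottle [(np.float64(0.67), array([ 0.5418,  0.2669, -0.0037]))]
glue_jar [(np.float64(0.83), array([ 0.5618, -0.2356,  0.0052]))]
spool_a [(np.float64(0.76), array([ 0.4613, -0.1556, -0.0039])), (np.float64(0.61), array([0.4423, 0.1662, 0.0038]))]
spool_b [(np.float64(0.76), array([ 0.4613, -0.1556, -0.0039])), (np.float64(0.61), array([0.4423, 0.1662, 0.0038]))]
maul [(np.float64(0.7), array([ 0.5326, -0.4685, -0.0036])), (np.float64(0.55), array([ 0.4263, -0.4229, -0.0001]))]
brush_cup [(np.float64(0.61), array([ 0.5322, -0.4669,  0.0008]))]
awl [(np.float64(0.57), array([ 0.4428,  0.4426, -0.0011]))]
```

View pics/a.png

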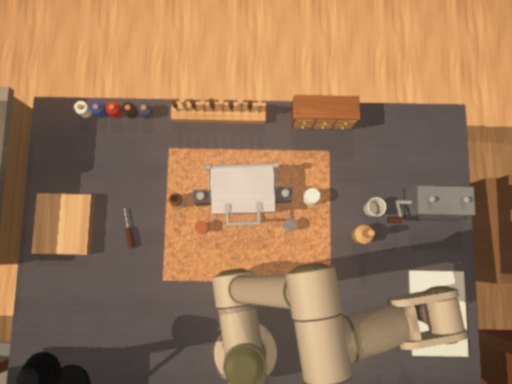

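View pics/b.png

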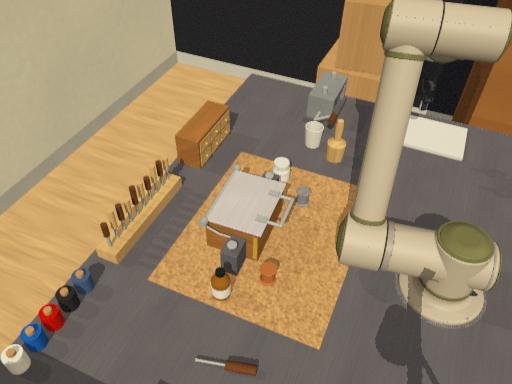

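The top view shows the chest at (243,190), pins at (202,197) and (285,194), and the bar at (243,223). The side view agrees. The networks' points fit the given geometry at a chest yaw of about 3°.

```bash
cat >> h.py <<'E'
from scipy.spatial.transform import Rotation as Ro
import json
C=np.array([.583,.0205,0]);YAW=np.radians(3.0)
RC=Ro.from_euler('z',YAW).as_matrix()   # chest frame
def w(p): return C+RC@np.array(p)
def down(tilt=0): # tool x along chest y, z down (tilt>0: points forward too)
    t=np.radians(tilt); z=np.array([np.sin(t),0,-np.cos(t)]);x=np.array([0,1.,0])
    return RC@np.c_[x,np.cross(z,x),z]
def plan(P,R,n,p0=None,R0=None):
    s=observe();p=np.array(s['position']) if p0 is None else p0;r=np.array(s['tool_rot']) if R0 is None else R0
    out=[]
    for k in range(n,0,-1):
        a=np.round(r.T@(P-p)/k/.04,2); b=np.round(np.degrees(Ro.from_matrix(r.T@R).as_rotvec())/k/5,2)
        out.append([a.tolist(),b.tolist()]); p=p+r@a*.04; r=r@Ro.from_rotvec(np.radians(b*5)).as_matrix()
    for i in range(0,n,8): print(json.dumps(out[i:i+8]).replace(' ',''))
    print('end',p); return p,r
E
python3 - <<'E'
from h import *
print(w([-.02,.152,.1]),w([-.02,-.152,.1]),w([-.125,0,.117]),w([.08,0,.113]))
plan(w([-.02,-.152,.2]),down(),16)
E
```

```text
[0.5551 0.1712 0.1   ] [ 0.571  -0.1323  0.1   ] [0.4582 0.014  0.117 ] [0.6629 0.0247 0.113 ]
[[[0.75,-0.33,0.05],[0.0,-0.0,-0.89]],[[0.77,-0.27,0.05],[0.0,-0.0,-0.89]],[[0.79,-0.21,0.05],[0.0,-0.0,-0.89]],[[0.81,-0.15,0.05],[0.0,-0.0,-0.89]],[[0.82,-0.09,0.05],[0.0,-0.0,-0.89]],[[0.82,-0.03,0.05],[0.0,-0.0,-0.89]],[[0.82,0.04,0.05],[0.0,-0.0,-0.89]],[[0.81,0.1,0.05],[0.0,-0.0,-0.89]]]
[[[0.8,0.16,0.05],[0.0,-0.0,-0.89]],[[0.79,0.23,0.05],[0.0,-0.0,-0.88]],[[0.77,0.29,0.05],[0.0,-0.0,-0.89]],[[0.75,0.35,0.05],[0.0,-0.0,-0.88]],[[0.72,0.4,0.05],[0.0,-0.0,-0.89]],[[0.68,0.46,0.04],[0.0,-0.0,-0.88]],[[0.65,0.5,0.05],[0.0,-0.0,-0.89]],[[0.6,0.56,0.04],[0.0,-0.0,-0.88]]]
end [ 0.5712 -0.1323  0.2001]
```

```bash
python3 -m pendant '[[[0.75,-0.33,0.05],[0,0,-0.89]],[[0.77,-0.27,0.05],[0,0,-0.89]],[[0.79,-0.21,0.05],[0,0,-0.89]],[[0.81,-0.15,0.05],[0,0,-0.89]],[[0.82,-0.09,0.05],[0,0,-0.89]],[[0.82,-0.03,0.05],[0,0,-0.89]],[[0.82,0.04,0.05],[0,0,-0.89]],[[0.81,0.1,0.05],[0,0,-0.89]]]' 0 30
python3 -m pendant '[[[0.8,0.16,0.05],[0,0,-0.89]],[[0.79,0.23,0.05],[0,0,-0.88]],[[0.77,0.29,0.05],[0,0,-0.89]],[[0.75,0.35,0.05],[0,0,-0.88]],[[0.72,0.4,0.05],[0,0,-0.89]],[[0.68,0.46,0.04],[0,0,-0.88]],[[0.65,0.5,0.05],[0,0,-0.89]],[[0.6,0.56,0.04],[0,0,-0.88]]]'
python3 -m pendant '[[[0,0,0],[0,0,0]],[[0,0,0],[0,0,0]]]'
python3 - <<'E'
from h import *
for c in ['top','side','wrist']:
    g=get_image(c);cv2.imwrite(f'pics/c_{c}.png',g['img'])
    for n in ['pin_right_top','pin_left_top','bar']:
        print(c,n,[(np.round(d['conf'],2),np.round(d['point'],4)) for d in landmark_of(c,n)[:2]])
E
```

```text
time_s: 2.3
position: [0.3891, -0.3206, 0.2154]
tool_rot: [[0.534, 0.846, 0.0], [0.846, -0.534, -0.0], [-0.0, 0.0, -1.0]]
ft_force: [-0.5, 0.4, 1.0]
grip_width: 0.0
gripper_force: 0.0
time_s: 3.3
position: [0.5719, -0.1315, 0.2001]
tool_rot: [[-0.055, 0.999, 0.0], [0.999, 0.055, -0.0], [-0.0, 0.0, -1.0]]
ft_force: [0.2, -0.5, -0.6]
grip_width: 0.0001
gripper_force: 0.0
time_s: 3.55
position: [0.5708, -0.1327, 0.2001]
tool_rot: [[-0.051, 0.999, -0.0], [0.999, 0.051, -0.0], [-0.0, -0.0, -1.0]]
ft_force: [0.8, 1.0, 0.5]
grip_width: -0.0002
gripper_force: 0.0
top pin_right_top []
top pin_left_top [(np.float64(0.5), array([0.5559, 0.1709, 0.1001]))]
top bar [(np.float64(0.74), array([0.4588, 0.0146, 0.122 ]))]
side pin_right_top [(np.float64(0.57), array([ 0.5684, -0.1345,  0.1027]))]
side pin_left_top [(np.float64(0.59), array([0.5581, 0.1691, 0.0988])), (np.float64(0.25), array([ 0.4427,  0.4461, -0.0022]))]
side bar [(np.float64(0.82), array([0.454 , 0.0133, 0.118 ])), (np.float64(0.59), array([0.5594, 0.1721, 0.0986]))]
wrist pin_right_top [(np.float64(0.92), array([ 0.5679, -0.13  ,  0.1017]))]
wrist pin_left_top []
wrist bar []
```

View pics/c_wrist.png

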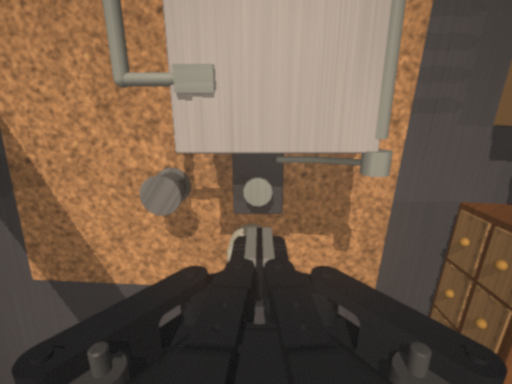

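Wrist view: the pin head is at (258,191), which puts it at about (0.569,-0.131,0.101), under the fingertips. That agrees with the model, so I'm descending.

```bash
python3 -m pendant '[[[0,-0.04,0.8],[0,0,0]],[[0,0,0.8],[0,0,0]],[[0,0,0.5],[0,0,0]],[[0,0,0.25],[0,0,0]],[[0,0,0],[0,0,0]],[[0,0,0],[0,0,0]]]'
python3 -m pendant '[[[0,0,0.05],[0,0,0]],[[0,0,0.05],[0,0,0]],[[0,0,0.05],[0,0,0]],[[0,0,0],[0,0,0]]]'
```

```text
time_s: 4.9
position: [0.57, -0.1326, 0.107]
tool_rot: [[-0.052, 0.999, 0.002], [0.999, 0.052, -0.001], [-0.001, 0.001, -1.0]]
ft_force: [-0.4, 0.3, 0.4]
grip_width: 0.0001
gripper_force: 0.0
time_s: 5.4
position: [0.5695, -0.1324, 0.1]
tool_rot: [[-0.052, 0.999, -0.0], [0.999, 0.052, 0.0], [0.0, -0.0, -1.0]]
ft_force: [-0.4, -0.4, -0.3]
grip_width: -0.0003
gripper_force: 0.0
```

```bash
python3 -m pendant '[[[0,0,0.04],[0,0,0]],[[0,0,0.04],[0,0,0]],[[0,0,0.04],[0,0,0]],[[0,0,0],[0,0,0]]]'
python3 -m pendant '[[[0,0,0.04],[0,0,0]],[[0,0,0.03],[0,0,0]],[[0,0,0],[0,0,0]]]'
```

```text
time_s: 5.9
position: [0.5697, -0.1325, 0.0957]
tool_rot: [[-0.052, 0.999, 0.001], [0.999, 0.052, -0.0], [-0.0, 0.001, -1.0]]
ft_force: [-1.2, 0.2, 5.0]
grip_width: 0.0003
gripper_force: 2.2
time_s: 6.28
position: [0.5697, -0.1325, 0.0929]
tool_rot: [[-0.052, 0.999, 0.001], [0.999, 0.052, -0.0], [-0.0, 0.001, -1.0]]
ft_force: [-2.5, 0.4, 5.2]
grip_width: -0.0001
gripper_force: 2.4
```

```bash
python3 -m pendant '[[[0,0,0.03],[0,0,0]],[[0,0,0],[0,0,0]]]'
python3 -m pendant '[[[0,0,0.03],[0,0,0]],[[0,0,0],[0,0,0]]]'
```

```text
time_s: 6.52
position: [0.5697, -0.1325, 0.092]
tool_rot: [[-0.052, 0.999, 0.001], [0.999, 0.052, -0.0], [-0.0, 0.001, -1.0]]
ft_force: [-2.2, 1.0, 7.6]
grip_width: -0.0002
gripper_force: 3.9
time_s: 6.78
position: [0.5698, -0.1325, 0.0919]
tool_rot: [[-0.052, 0.999, 0.002], [0.999, 0.052, -0.001], [-0.001, 0.002, -1.0]]
ft_force: [-5.4, 1.8, 17.1]
grip_width: -0.0001
gripper_force: 8.3
```

```bash
python3 -m pendant '[[[0,0,-0.5],[0,0,0]],[[0,0,-0.9],[0,0,0]],[[0,0,-0.7],[0,0,0]],[[0.8,0.05,0],[0,0,0]],[[0.9,0,0],[0,0,0]],[[0.9,0,0],[0,0,0]],[[0.9,0,0],[0,0,0]],[[0.9,0,0],[0,0,0]]]'
python3 -m pendant '[[[0.9,0,0],[0,0,0]],[[0.9,0,0],[0,0,0]],[[0.9,0,0],[0,0,0]],[[0.5,0,0],[0,0,0]],[[0,0,0.8],[0,0,0]],[[0,0,0],[0,0,0]],[[0,0,0],[0,0,0]]]'
python3 - <<'E'
from h import *
for c in ['side','wrist']:
    g=get_image(c);cv2.imwrite(f'pics/d_{c}.png',g['img'])
    for n in ['pin_right_top','pin_left_top','bar','dye_bottle']:
        print(c,n,[(np.round(d['conf'],2),np.round(d['point'],4)) for d in landmark_of(c,n)[:2]])
E
```

```text
time_s: 7.78
position: [0.5621, 0.0446, 0.1738]
tool_rot: [[-0.052, 0.999, -0.0], [0.999, 0.052, 0.0], [0.0, -0.0, -1.0]]
ft_force: [-0.5, -0.1, 1.2]
grip_width: 0.0002
gripper_force: 0.0
time_s: 8.65
position: [0.5562, 0.1708, 0.143]
tool_rot: [[-0.051, 0.999, 0.001], [0.999, 0.051, 0.0], [-0.0, 0.001, -1.0]]
ft_force: [-0.2, -0.6, 0.9]
grip_width: -0.0001
gripper_force: 0.0
side pin_right_top []
side pin_left_top [(np.float64(0.37), array([0.5586, 0.1721, 0.098 ]))]
side bar [(np.float64(0.69), array([0.4534, 0.011 , 0.1211]))]
side dye_bottle [(np.float64(0.75), array([0.5382, 0.2674, 0.001 ]))]
wrist pin_right_top []
wrist pin_left_top [(np.float64(0.73), array([0.5546, 0.1712, 0.0992]))]
wrist bar []
wrist dye_bottle [(np.float64(0.96), array([ 0.5456,  0.2639, -0.0016]))]
```

View pics/d_wrist.png

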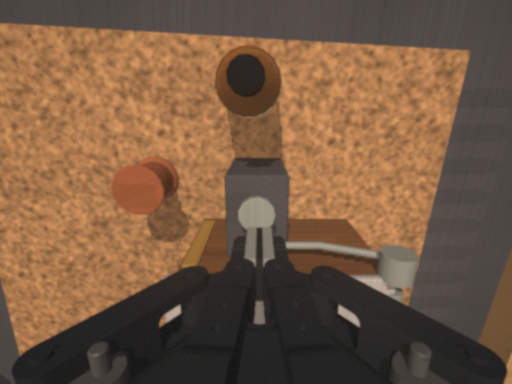

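Wrist view: the left pin head is at (257,213), right under the fingertips. The bottle at (248,80) is well clear.

```bash
python3 -m pendant '[[[0,0,0.5],[0,0,0]],[[0,0,0.4],[0,0,0]],[[0,0,0.05],[0,0,0]],[[0,0,0.05],[0,0,0]],[[0,0,0.05],[0,0,0]],[[0,0,0],[0,0,0]]]'
python3 -m pendant '[[[0,0,0.04],[0,0,0]],[[0,0,0.04],[0,0,0]],[[0,0,0.03],[0,0,0]],[[0,0,0.03],[0,0,0]],[[0,0,0],[0,0,0]]]'
python3 -m pendant '[[[0,0,0.03],[0,0,0]],[[0,0,0],[0,0,0]]]'
```

```text
time_s: 9.9
position: [0.5558, 0.1713, 0.1004]
tool_rot: [[-0.052, 0.999, 0.0], [0.999, 0.052, 0.0], [0.0, 0.0, -1.0]]
ft_force: [0.2, 0.1, 0.1]
grip_width: -0.0003
gripper_force: 0.0
time_s: 10.52
position: [0.5559, 0.1713, 0.0952]
tool_rot: [[-0.052, 0.999, 0.001], [0.999, 0.052, 0.0], [0.0, 0.001, -1.0]]
ft_force: [-0.9, -1.0, 5.2]
grip_width: 0.0002
gripper_force: 2.6
time_s: 10.78
position: [0.5559, 0.1713, 0.0939]
tool_rot: [[-0.052, 0.999, 0.001], [0.999, 0.052, 0.0], [0.0, 0.001, -1.0]]
ft_force: [-1.4, 0.1, 5.0]
grip_width: -0.0001
gripper_force: 2.5
```

```bash
python3 -m pendant '[[[0,0,0.03],[0,0,0]],[[0,0,0.02],[0,0,0]],[[0,0,0],[0,0,0]]]'
python3 -m pendant '[[[0,0,0.03],[0,0,0]],[[0,0,0],[0,0,0]]]'
```

```text
time_s: 11.15
position: [0.5559, 0.1713, 0.0921]
tool_rot: [[-0.052, 0.999, 0.001], [0.999, 0.052, 0.0], [0.0, 0.001, -1.0]]
ft_force: [-1.8, -0.6, 7.0]
grip_width: 0.0001
gripper_force: 3.4
time_s: 11.4
position: [0.556, 0.1713, 0.092]
tool_rot: [[-0.052, 0.999, 0.002], [0.999, 0.052, 0.0], [-0.0, 0.002, -1.0]]
ft_force: [-5.3, -0.7, 15.2]
grip_width: -0.0001
gripper_force: 7.8
```

Both pins are home: z is 0.092 and the force rises on the stop. Next is the bar pre-grasp, tilted 35° so the grip can turn with the lid.

```bash
python3 - <<'E'
from h import *
s=observe();p=np.array(s['position']);R=np.array(s['tool_rot'])
p1=p+[0,0,.11]; plan(p1,R,4)
B=np.array([.4575,.0138,.1175]);D=down(35)
plan(B-D[:,2]*.051,D,10,p1,R)
E
```

```text
[[[-0.0,0.0,-0.69],[0.0,0.0,0.0]],[[-0.0,0.0,-0.69],[0.0,0.0,0.0]],[[-0.0,0.0,-0.68],[0.0,0.0,0.0]],[[-0.0,0.01,-0.69],[0.0,0.0,0.0]]]
end [0.5562 0.1713 0.202 ]
[[[-0.38,-0.34,0.11],[-0.7,0.0,0.0]],[[-0.38,-0.35,0.08],[-0.7,0.0,0.0]],[[-0.38,-0.35,0.06],[-0.7,0.0,0.0]],[[-0.38,-0.35,0.04],[-0.7,0.0,0.0]],[[-0.38,-0.36,0.02],[-0.7,0.0,0.0]],[[-0.38,-0.36,0.0],[-0.7,0.0,0.0]],[[-0.38,-0.35,-0.02],[-0.69,0.0,0.0]],[[-0.38,-0.35,-0.04],[-0.7,0.0,0.0]]]
[[[-0.38,-0.35,-0.06],[-0.69,0.0,0.0]],[[-0.38,-0.35,-0.09],[-0.7,0.0,0.0]]]
end [0.4282 0.0124 0.1592]
```

```bash
python3 -m pendant '[[[0,0,-0.69],[0,0,0]],[[0,0,-0.69],[0,0,0]],[[0,0,-0.69],[0,0,0]],[[0,0,-0.69],[0,0,0]]]' 0.33
python3 -m pendant '[[[-0.38,-0.34,0.11],[-0.7,0,0]],[[-0.38,-0.35,0.08],[-0.7,0,0]],[[-0.38,-0.35,0.06],[-0.7,0,0]],[[-0.38,-0.35,0.04],[-0.7,0,0]],[[-0.38,-0.36,0.02],[-0.7,0,0]],[[-0.38,-0.36,0],[-0.7,0,0]],[[-0.38,-0.35,-0.02],[-0.7,0,0]],[[-0.38,-0.35,-0.04],[-0.7,0,0]]]'
python3 -m pendant '[[[-0.38,-0.35,-0.06],[-0.7,0,0]],[[-0.38,-0.35,-0.09],[-0.7,0,0]],[[0,0,0],[0,0,0]],[[0,0,0],[0,0,0]]]'
python3 - <<'E'
from h import *
for c in ['wrist','side','top']:
    g=get_image(c);cv2.imwrite(f'pics/e_{c}.png',g['img'])
    for n in ['bar','hinge','pin_left_top','pin_right_top']:
        print(c,n,[(np.round(d['conf'],2),np.round(d['point'],4)) for d in landmark_of(c,n)[:2]])
    if c=='wrist':
        d=regions_of(c,'bar')
        K=g['camera_matrix'];print(g['eye'],g['rotation'])
        for e in d[:1]:
            v,u=np.where((e['mask'])&(g['range_z']>0));z=g['range_z'][v,u]
            P=(g['rotation']@(np.c_[u,v,np.ones(len(u))]@np.linalg.inv(K).T*z[:,None]).T).T+g['eye']
            Q=(P-C)@RC; print('mask',e['conf'],len(u))
            for a in np.arange(-.06,.06,.01):
                m=(Q[:,1]>a)&(Q[:,1]<a+.01)&(Q[:,2]>.1)&(Q[:,0]<-.1)
                if m.sum()>5: print(round(a,2),m.sum(),Q[m].min(0),Q[m].max(0))
E
```

```text
time_s: 11.9
position: [0.5556, 0.1712, 0.2012]
tool_rot: [[-0.052, 0.999, -0.0], [0.999, 0.052, -0.0], [0.0, -0.0, -1.0]]
ft_force: [-0.2, 0.8, -0.1]
grip_width: 0.0278
gripper_force: 0.0
time_s: 12.9
position: [0.453, 0.0437, 0.1666]
tool_rot: [[-0.052, 0.881, 0.471], [0.999, 0.046, 0.024], [-0.001, 0.472, -0.882]]
ft_force: [0.6, -0.3, 0.5]
grip_width: 0.0283
gripper_force: 0.0
time_s: 13.4
position: [0.4299, 0.0144, 0.1588]
tool_rot: [[-0.053, 0.822, 0.567], [0.999, 0.042, 0.031], [0.002, 0.568, -0.823]]
ft_force: [0.1, 0.0, -0.3]
grip_width: 0.0279
gripper_force: 0.0
wrist bar [(np.float64(0.61), array([0.4594, 0.0132, 0.1146]))]
wrist hinge [(np.float64(0.65), array([0.663 , 0.0199, 0.1145]))]
wrist pin_left_top [(np.float64(0.84), array([0.5547, 0.1724, 0.0898]))]
wrist pin_right_top []
[0.3452 0.0815 0.2756] [[ 0.8218 -0.1108  0.559 ]
 [ 0.0409 -0.9669 -0.2517]
 [ 0.5684  0.2297 -0.7901]]
mask 0.85 25925
-0.06 387 [-0.1332 -0.0599  0.1129] [-0.1009 -0.05    0.123 ]
-0.05 163 [-0.1335 -0.05    0.1141] [-0.1214 -0.04    0.123 ]
-0.04 171 [-0.1331 -0.04    0.1122] [-0.1218 -0.03
[... 519 characters left out ...]
.05    0.1129] [-0.1     0.0596  0.1229]
side bar [(np.float64(0.87), array([0.4559, 0.0114, 0.1193]))]
side hinge [(np.float64(0.91), array([0.6639, 0.0198, 0.1135]))]
side pin_left_top [(np.float64(0.62), array([0.5556, 0.1692, 0.0912])), (np.float64(0.57), array([ 0.4624, -0.1554, -0.0016]))]
side pin_right_top [(np.float64(0.74), array([ 0.4598, -0.1551, -0.0017])), (np.float64(0.55), array([ 0.5658, -0.1324,  0.0942]))]
top bar [(np.float64(0.87), array([0.4586, 0.0147, 0.1191]))]
top hinge [(np.float64(0.77), array([0.6606, 0.0218, 0.1115]))]
top pin_left_top [(np.float64(0.63), array([0.5513, 0.1709, 0.0917]))]
top pin_right_top [(np.float64(0.63), array([ 0.5732, -0.1342,  0.0961]))]
```

View pics/e_wrist.png

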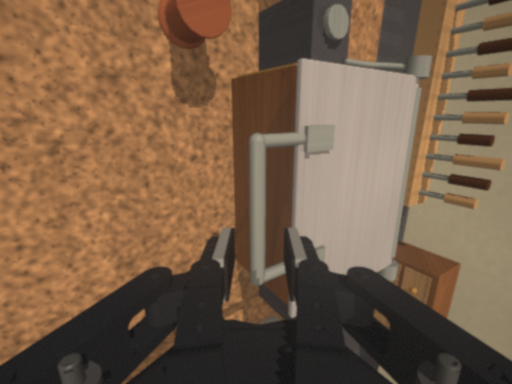

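View pics/e_side.png

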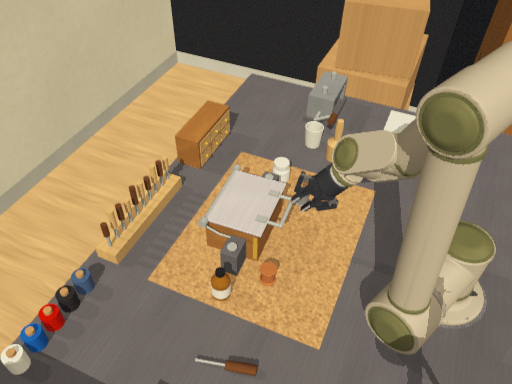

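Wrist view: the bar (258,135 to 258,280) lies between the open fingers, (220,250) and (295,250). Depth puts its axis at chest x -0.127, z 0.117, parallel to the chest's y. The left pin now reads 0.090 to 0.092, which is home. Advancing 68 mm.

```bash
python3 -m pendant '[[[0,-0.04,0.5],[0,0,0]],[[0,0,0.5],[0,0,0]],[[0,0,0.4],[0,0,0]],[[0,0,0.3],[0,0,0]],[[0,0,0],[0,0,0]],[[0,0,0],[0,0,0]]]'
python3 - <<'E'
from h import *
g=get_image('wrist');cv2.imwrite('pics/f.png',g['img'])
print([(d['conf'],d['point']) for d in landmark_of('wrist','bar')[:2]],observe()['ft_force'])
E
```

```text
time_s: 14.95
position: [0.4664, 0.0166, 0.1018]
tool_rot: [[-0.054, 0.822, 0.567], [0.999, 0.043, 0.032], [0.002, 0.568, -0.823]]
ft_force: [-0.1, 0.8, 0.1]
grip_width: 0.0283
gripper_force: 0.0
[(0.87, [0.4569, 0.0126, 0.1148])] [-0.2869 -0.8923  0.4814]
```

View pics/f.png

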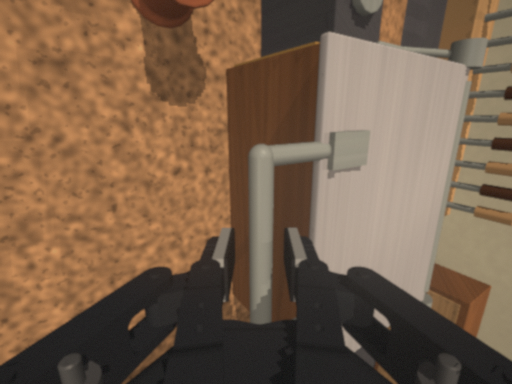

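The bar (261, 150–320) is centred between the fingers, and the grasp point matches it. Closing.

```bash
python3 -m pendant '[[[0,0,0],[0,0,0]],[[0,0,0],[0,0,0]],[[0,0,0],[0,0,0]],[[0,0,0],[0,0,0]],[[0,0,0],[0,0,0]],[[0,0,0],[0,0,0]]]' 0 40
python3 - <<'E'
from h import *
s=observe();R=np.array(s['tool_rot']);p=np.array(s['position']);print(p,s['ft_force'])
H=np.array([.6629,.0247,.113]);
gp=p-.019*R[:,2];v=RC.T@(gp-H);print('grasp in chest rel hinge',v,np.degrees(np.arctan2(v[2],-v[0])))
a=-RC[:,1] # lift: bar up and back
# check rotation sign
for d in [1,2,3]:
    for sg in (1,):
        M=Ro.from_rotvec(RC[:,1]*np.radians(d)).as_matrix()
        np_=H+M@(p-H); print(d,'shift',R.T@(np_-p)/.04,'turn',R.T@(RC[:,1]*d)/5,'dz',np_[2]-p[2])
E
```

```text
time_s: 15.8
position: [0.4669, 0.0165, 0.1018]
tool_rot: [[-0.054, 0.821, 0.568], [0.999, 0.043, 0.032], [0.001, 0.569, -0.822]]
ft_force: [0.6, 2.2, 5.3]
grip_width: 0.0105
gripper_force: 39.1
[0.4669 0.0165 0.1018] [0.6404 2.1935 5.3429]
grasp in chest rel hinge [-0.207   0.002   0.0045] 1.2358984102860164
1 shift [ 0.0001  0.0453 -0.0728] turn [0.2    0.0001 0.0004] dz 0.00342573331452313
2 shift [ 0.0002  0.0919 -0.1448] turn [0.4    0.0001 0.0008] dz 0.006853822750118477
3 shift [ 0.0004  0.1398 -0.2159] turn [0.6    0.0002 0.0011] dz 0.010283224077535319
```

```bash
cat > ang.py <<'E'
from h import *
s=observe();R=np.array(s['tool_rot']);p=np.array(s['position'])
H=np.array([.6639,.0247,.113]) if 0 else np.array([.6629,.0247,.113]);v=RC.T@(p-.019*R[:,2]-H)
t=np.degrees(np.arctan2(v[2],-v[0]))-1.12
print('lid by position',t,'radius',np.hypot(v[0],v[2]),'y',v[1],'tool tilt',np.degrees(np.arctan2(R[0,2],-R[2,2])),'F chest',RC.T@np.array(s['ft_force']),'w',s['grip_width'],s['gripper_force'],s['time_s'])
E
python3 -m pendant '[[[0,0.045,-0.073],[0.2,0,0]],[[0,0.092,-0.145],[0.4,0,0]],[[0,0.092,-0.145],[0.4,0,0]],[[0,0.092,-0.145],[0.4,0,0]],[[0,0.092,-0.145],[0.4,0,0]],[[0,0.045,-0.073],[0.2,0,0]],[[0,0,0],[0,0,0]]]'; python3 ang.py
```

```text
time_s: 16.68
position: [0.4678, 0.0166, 0.1357]
tool_rot: [[-0.054, 0.908, 0.416], [0.999, 0.048, 0.024], [0.002, 0.417, -0.909]]
ft_force: [6.1, 0.8, -3.0]
grip_width: 0.0102
gripper_force: 39.9
lid by position 10.008065494660123 radius 0.20709943933845154 y 0.0020402618054224664 tool tilt 24.60949318973942 F chest [ 6.1383  0.4953 -3.0458] w 0.0102117229983402 39.93071794509888 16.675
```

```bash
python3 -m pendant '[[[0,0.092,-0.145],[0.4,0,0]],[[0,0.092,-0.145],[0.4,0,0]],[[0,0.092,-0.145],[0.4,0,0]],[[0,0.092,-0.145],[0.4,0,0]],[[0,0.092,-0.145],[0.4,0,0]],[[0,0.092,-0.145],[0.4,0,0]],[[0,0.092,-0.145],[0.4,0,0]],[[0,0,0],[0,0,0]]]'; python3 ang.py
```

```text
time_s: 17.68
position: [0.4789, 0.0171, 0.1818]
tool_rot: [[-0.054, 0.982, 0.184], [0.999, 0.053, 0.012], [0.002, 0.184, -0.983]]
ft_force: [3.0, -1.0, -3.2]
grip_width: 0.0106
gripper_force: 40.4
lid by position 23.879755160854025 radius 0.2069956930356851 y 0.0020015826807605417 tool tilt 10.578941513566326 F chest [ 2.9141 -1.1517 -3.1676] w 0.010622122252818656 40.40812969207764 17.675
```

```bash
python3 -m pendant '[[[0,0.092,-0.145],[0.4,0,0]],[[0,0.092,-0.145],[0.4,0,0]],[[0,0.092,-0.145],[0.4,0,0]],[[0,0.092,-0.145],[0.4,0,0]],[[0,0.092,-0.145],[0.4,0,0]],[[0,0.092,-0.145],[0.4,0,0]],[[0,0.092,-0.145],[0.4,0,0]],[[0,0,0],[0,0,0]]]'; python3 ang.py
python3 - <<'E'
from h import *
for c in ['side','top','wrist']:
    g=get_image(c);cv2.imwrite(f'pics/g_{c}.png',g['img'])
    for n in ['bar','hinge']:
        print(c,n,[(np.round(d['conf'],2),np.round(d['point'],4)) for d in landmark_of(c,n)[:2]])
E
```

```text
time_s: 18.68
position: [0.501, 0.0182, 0.224]
tool_rot: [[-0.054, 0.997, -0.06], [0.999, 0.054, -0.001], [0.002, -0.06, -0.998]]
ft_force: [0.3, -1.2, -0.9]
grip_width: 0.0101
gripper_force: 40.9
lid by position 37.825620812656744 radius 0.20682726139124352 y 0.001956872761553048 tool tilt -3.4230725163838587 F chest [ 0.2622 -1.1912 -0.8955] w 0.01009415175437918 40.868255496025085 18.675
side bar [(np.float64(0.58), array([0.5001, 0.016 , 0.2439]))]
side hinge [(np.float64(0.58), array([0.665 , 0.0233, 0.1107]))]
top bar []
top hinge [(np.float64(0.95), array([0.6602, 0.0248, 0.1137]))]
wrist bar [(np.float64(0.94), array([0.5013, 0.0132, 0.2381]))]
wrist hinge [(np.float64(0.74), array([0.663 , 0.0205, 0.1092]))]
```

```bash
python3 -m pendant '[[[0,0.092,-0.145],[0.4,0,0]],[[0,0.092,-0.145],[0.4,0,0]],[[0,0.092,-0.145],[0.4,0,0]],[[0,0.092,-0.145],[0.4,0,0]],[[0,0.092,-0.145],[0.4,0,0]],[[0,0.092,-0.145],[0.4,0,0]],[[0,0.045,-0.073],[0.2,0,0]],[[0,0,0],[0,0,0]]]'; python3 ang.py
python3 - <<'E'
from h import *
H=np.array([.6629,.0247,.113])
for c in ['side','top']:
    g=get_image(c);K=g['camera_matrix'];r=g['range_z']
    v,u=np.where(r>0);z=r[v,u]
    P=(g['rotation']@(np.c_[u,v,np.ones(len(u))]@np.linalg.inv(K).T*z[:,None]).T).T+g['eye']
    Q=(P-H)@RC
    rad=np.hypot(Q[:,0],Q[:,2]);m=(abs(Q[:,1])<.09)&(rad>.03)&(rad<.15)&(Q[:,2]>.02)&(Q[:,0]<0)
    q=Q[m];an=np.arctan2(q[:,2],-q[:,0]);q=q[abs(an-np.median(an))<.1]
    k=np.polyfit(q[:,0],q[:,2],1);print(c,len(q),'lid plane deg',np.degrees(np.arctan(-k[0])),'offset',k[1]*np.cos(np.arctan(k[0])))
E
```

```text
time_s: 20.12
position: [0.5308, 0.0197, 0.258]
tool_rot: [[-0.054, 0.958, -0.282], [0.999, 0.052, -0.014], [0.002, -0.282, -0.959]]
ft_force: [3.0, 0.3, -4.9]
grip_width: 0.0105
gripper_force: 40.8
lid by position 51.04335833550601 radius 0.20671279997388667 y 0.0019259776526953315 tool tilt -16.35377495471641 F chest [ 2.9979  0.164  -4.9049] w 0.010500492171912259 40.84708213806152 20.125
side 515 lid plane deg 51.36728328498109 offset 0.0044491718828085025
top 214 lid plane deg 51.968664899188646 offset 0.0017036892867229752
```

Position and the depth fits of the lid plane agree at about 51°. Going to about 54.5°, then back.

```bash
python3 -m pendant '[[[0,0.092,-0.145],[0.4,0,0]],[[0,0.069,-0.109],[0.3,0,0]],[[0,0,0],[0,0,0]],[[0,0,0],[0,0,0]]]'; python3 ang.py
python3 -m pendant '[[[0,-0.043,0.074],[-0.2,0,0]],[[0,-0.087,0.148],[-0.4,0,0]],[[0,-0.087,0.148],[-0.4,0,0]],[[0,-0.087,0.148],[-0.4,0,0]],[[0,-0.087,0.148],[-0.4,0,0]],[[0,-0.043,0.074],[-0.2,0,0]],[[0,0,0],[0,0,0]],[[0,0,0],[0,0,0]]]';python3 ang.py
```

```text
time_s: 20.72
position: [0.5398, 0.0202, 0.2657]
tool_rot: [[-0.054, 0.939, -0.339], [0.999, 0.051, -0.017], [0.002, -0.339, -0.941]]
ft_force: [4.7, 0.1, -7.1]
grip_width: 0.0104
gripper_force: 40.7
lid by position 54.483350183409605 radius 0.20667950192667647 y 0.0018945730381767448 tool tilt -19.810706703307332 F chest [ 4.7165 -0.1126 -7.0989] w 0.010387607076564947 40.73299705982208 20.725
time_s: 21.72
position: [0.5151, 0.0189, 0.2422]
tool_rot: [[-0.054, 0.984, -0.169], [0.999, 0.053, -0.007], [0.002, -0.17, -0.986]]
ft_force: [6.5, 0.6, -8.1]
grip_width: 0.0103
gripper_force: 40.5
lid by position 44.5174552852313 radius 0.20685476568727978 y 0.0019469303705550896 tool tilt -9.755192831161327 F chest [ 6.5371  0.2869 -8.1179] w 0.010345425217641795 40.53543984889984 21.725
```

```bash
python3 -m pendant '[[[0,-0.033,0.084],[-0.2,0,0]],[[0,0,0],[0,0,0]],[[0,0,0],[0,0,0]],[[0,0,0],[0,0,0]]]';python3 ang.py
python3 - <<'E'
from h import *
H=np.array([.6629,.0247,.113])
for c in ['side','top']:
    g=get_image(c);K=g['camera_matrix'];r=g['range_z'];cv2.imwrite(f'pics/z_{c}.png',g['img'])
    v,u=np.where(r>0);z=r[v,u]
    P=(g['rotation']@(np.c_[u,v,np.ones(len(u))]@np.linalg.inv(K).T*z[:,None]).T).T+g['eye']
    Q=(P-H)@RC
    rad=np.hypot(Q[:,0],Q[:,2]);m=(abs(Q[:,1])<.09)&(rad>.03)&(rad<.15)&(Q[:,2]>.02)&(Q[:,0]<0)
    q=Q[m];an=np.arctan2(q[:,2],-q[:,0]);q=q[abs(an-np.median(an))<.1]
    k=np.polyfit(q[:,0],q[:,2],1);print(c,len(q),'lid plane deg',np.degrees(np.arctan(-k[0])))
    for n in ['bar','pin_left_top','pin_right_top','dye_bottle','glue_jar','spool_a','maul','brush_cup']:
        print(n,[(np.round(d['conf'],2),np.round(d['point'],4)) for d in landmark_of(c,n)[:2]])
E
```

```text
time_s: 22.22
position: [0.5129, 0.0188, 0.2395]
tool_rot: [[-0.054, 0.986, -0.155], [0.999, 0.053, -0.007], [0.002, -0.155, -0.988]]
ft_force: [-0.1, -0.9, -0.5]
grip_width: 0.0104
gripper_force: 41.0
lid by position 43.52329922472682 radius 0.20678262154251234 y 0.0019362840082149772 tool tilt -8.906958435619636 F chest [-0.1424 -0.8645 -0.5067] w 0.010354612753033086 41.035149693489075 22.225
side 755 lid plane deg 43.86547405017693
bar [(np.float64(0.94), array([0.5131, 0.0144, 0.2573]))]
pin_left_top [(np.float64(0.48), array([0.5593, 0.1712, 0.0902]))]
pin_right_top [(np.float64(0.28), array([0.4434, 0.1664, 0.0006]))]
dye_bottle [(np.float64(0.73), array([0.5157, 0.0141, 0.2617])), (np.float64(0.72), array([ 0.5414,  0.2669, -0.0007]))]
glue_jar [(np.float64(0.61), array([ 0.5627, -0.2376,  0.0009]))]
spool_a [(np.float64(0.75), array([0.4454, 0.1678, 0.0013])), (np.float64(0.53), array([ 0.4577, -0.1576,  0.0018]))]
maul [(np.float64(0.75), array([ 0.4279, -0.4186,  0.0007]))]
brush_cup [(np.float64(0.91), array([ 0.5269, -0.4674,  0.0036]))]
top 67 lid plane deg 43.51049813155579
bar [(np.float64(0.89), array([0.5184, 0.0201, 0.2639])), (np.float64(0.43), array([ 0.567 , -0.2353,  0.0013]))]
pin_left_top [(np.float64(0.45), array([0.5545, 0.1694, 0.0887]))]
pin_right_top [(np.float64(0.59), array([ 0.572 , -0.1355,  0.0965]))]
dye_bottle [(np.float64(0.47), array([ 0.5416,  0.266 , -0.0022]))]
glue_jar [(np.float64(0.75), array([ 0.5661, -0.2342,  0.0009]))]
spool_a [(np.float64(0.67), array([ 0.442 ,  0.1771, -0.0018])), (np.float64(0.63), array([ 0.4582, -0.1589, -0.0036]))]
maul [(np.float64(0.66), array([ 0.4309, -0.4201,  0.0004]))]
brush_cup [(np.float64(0.77), array([ 0.5254, -0.4623, -0.0013]))]
```

View pics/z_side.png

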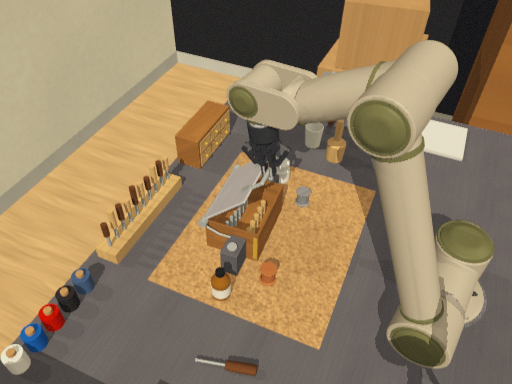

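The lid stands open at about 43.6°, gripped at (263,165), with the bystanders in place and the force near zero.

```bash
python3 -c "
from rig import *
print(close_job())"
```

```text
the job is handed in; nothing more can be done
None
```

Job handed in: both pins were pressed home onto their stops with the lid shut, then the lid was raised to about 54.5° and brought back. The gripper is holding it still at about 43.6° (0.76 rad), just below balance, and the bystanders the cameras rechecked are where they stood.

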